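# Lock the brass stamping die with the cam key

## Robot

A 6-joint arm with a two-finger parallel gripper is mounted at the origin on the work surface. World frame = base frame: x ahead of the robot, y to its left, z up, the work surface at z = 0. Lengths are in mm, angles in rad, forces in N, time in s.
With the tool pointing down it reaches from about 350 to 775 mm from the base axis. Payload 7.3 kg.
Tool frame: the origin (TCP) lies at the very end of the fingers, on their centre line; the grasp point (between the pads) lies 19 mm behind it; z points along the fingers, y is the line along which they close (so a half turn about z gives the same grasp; the last joint's range is limited). The gripper opens to 92 mm and grips with 3 to 60 N. Pads are 19 mm wide; open, the fingers measure 130 mm over their backs; the gripper's body (75 mm by 190 mm) begins 47 mm behind the grasp point.
Start: joints at [-1.405, 0.342, 1.524, -0, 1.275, -0.146], TCP at [161.078, -499.699, 226.741] pointing down, gripper open.
Joint ranges: [-2.53, 2.53], [-0.77, 2.02], [0.04, 2.7], [-1, 4.14], [0.28, 2.66], [-3.11, 3.11]. Speed limits (rad/s): [2.57, 2.57, 3.14, 3.14, 3.14, 3.14].

## Interface

Orientations are given as [roll, pitch, yaw] about the fixed x, y, z axes, in that order (R = Rz(yaw) Ry(pitch) Rx(roll)).
In Python, from plant import get_obs, capture, close_job gives the robot as it stands. The module is installed in compiled form; this text tells all that it offers.
- The arm moves only by the shell command python3 -m handwheel 'ROWS'. ROWS is JSON, a list of rows, each a list of 3 entries, a list of its own where there are three numbers: the turn, a rotation vector about the tool's x, y, z in degrees, then the shift along the tool's x, y, z in m, then the opening, from 0 (shut) to 1 (fully open). A call has 1 to 12 rows; each row is the pose to reach, as a shift and turn from the pose commanded when the call began, along the tool's axes at that moment; what a row does not reach only later rows make up. A row lasts 1/10 s, in which the tool goes at most 50 mm and 8.59 degrees, less where a joint would pass 70% of its speed; a pose out of reach is approached as far as the arm can. A call with a gripper value outside its range is refused whole. The fingers move at their own pace and stop on an object; the grip force is fixed at half the most. Time passes only in rows, so rows that repeat a pose let the fingers close. It gives the time, the measured TCP pose, the force, the opening and the grip force at its end, in the units of the state.
- get_obs(): the state, without advancing time (a new reading comes with each control period).
- capture(name): name is "scene" or "top" or "wrist"; returns a dict with "image" (400x640x3 uint8, red, green, blue), "depth" (400x640 float32, mm along the optical axis (not along the pixel's ray), 0 where there is no reading), "fx", "fy", "cx", "cy" (pixels), "camera_from_world" (4x4, takes a point from world to camera coordinates). Camera axes: x right, y down, z forward; pixel columns grow to the right and rows downward; lengths in mm; the calibration is good to about 2 mm. A picture is of the moment at which its call begins.
- close_job(): hands the job in; it is judged then, once.
The state is a dict: "time": time; "joint_positions": joint angles; "dq": joint speeds; "tau": joint torques, N m; "tool_pos": TCP position; "tcp_rot": TCP orientation; "contact_force": force on the tool from outside, world axes, zero at the start; "moment": the same for the moment, N m; "grip_width": finger opening in mm; "finger_force": force on a finger pad.
Only numpy, scipy, OpenCV 4.12 (cv2) and the standard library are available. Lean on these libraries where they do the work, as an engineer would, in place of code of your own. Each camera call takes 0.05 s, during which the arm holds its last target. There are 200 camera calls.

## Task

Take the flat-bladed key from its wooden stand, put its blade squarely into the slot of the cam lock on the die chase and turn it clockwise with the key, gently, until the lock comes up against its stop and the die is fully clamped; do not lean on the lock or force it past the stop. Then put the key back upright in its stand, and leave the other things on the bench undisturbed.

Things in the scene. Friction and masses are not known exactly. Their poses are not given: they have to be found in the camera images.
- jaw (a joint): Travel of the clamp jaw, m, driven by the cam: 0 fully open, 0.003 at the hard stop (jaw on the die, lock fully seated; it counts from 0.00281, i.e. the cam's last 0.1 rad). It starts between 0 and 0.00066, moves 1.875 mm per rad of the cam and stays where it is left.
- cam_slot (a point): Centre of the cam's level top face, 42 mm above the bench; turns with the cam. Own x runs along the slot, z up. Steel disc of 36 mm diameter, 10 mm proud of its housing, with a dark-floored straight slot 21 mm long, 6 mm wide and 8 mm deep across its middle (same either way round). It starts within 0.7 rad of the chase's x axis.
- chase: Die chase: low steel frame 190 x 130 mm fixed to the bench, with a brass die 50 x 75 mm (top 43 mm above the bench). Origin: centre of its underside; own x runs from the cam to the die; cam axis at x = -66 mm, y = 0. Turn the cam clockwise seen from above by 1.25 to 1.6 rad: it resists with 0.07 N m, then stops hard where the clamp is tight, at an angle that varies; 0.2 N m tells the stop.
- key_mid (a point): The loose key, 90 mm tall, 0.08 to 0.17 kg, at half its height, 45 mm above the blade's tip; own z up. Black flat handle 36 mm (own x) by 14 mm (own y), from 44 to 90 mm above the tip; below it a round steel collar of 36 mm diameter (40 to 44 mm), a round shank of 12 mm diameter and the blade. Same either way round.
- key_tip (a point): Bottom centre of the key's steel blade, axes as key_mid. Blade 18 mm wide (own x), 4 mm thick (own y), 16 mm long, its lowest 4 mm narrowed to 15.5 x 2.4 mm. It has free play in the cam's slot, about 0.11 rad either way.
- stand_hole (a point): Centre of the mouth of the round hole in the stand, a fixed wooden block 80 x 80 x 52 mm; the mouth is in its top face, 52 mm above the bench. The hole, 25 mm in diameter, goes right through. The key hangs in it at any yaw, blade down, collar resting on the top face, its tip 40 mm below the mouth.
- roll_c (a point): Bystander: centre of a standing roll of gold foil, 44 mm diameter, 60 mm tall.
- book_c (a point): Bystander: centre of a paper book block lying flat, 80 x 110 x 28 mm.
- tray_c (a point): Bystander: centre of an orange type tray, 90 x 120 x 25 mm.

How it is judged (in metres and radians):
On the way, in this order (a step that is already met when the one before it is completed fails the run):
1. the key is drawn out of its stand (z of key_tip in the frame of stand_hole above 0.005 m), for 0.1 s.
2. the blade is at least 4 mm deep in the slot of the open lock, upright (z of key_tip in the frame of cam_slot below -0.004 m and horizontal distance between key_tip and cam_slot below 0.005 m and angle between key_tip's own z axis and vertical below 0.2 rad and value of joint jaw below 0.0012 m), for 0.2 s.
3. the lock is turned to its stop with the blade in the slot (value of joint jaw above 0.00281 m and z of key_tip in the frame of cam_slot below -0.003 m and horizontal distance between key_tip and cam_slot below 0.006 m), for 0.2 s.
At the end, for the whole second after the job is handed in: The clamp jaw has come at least 2.81 of its 3 mm (the cam within 0.1 rad of its stop); the key hangs upright (within 0.1 rad) in the hole of its stand, its tip at least 36 mm below the mouth and within 8 mm of the hole's axis, at rest and released (value of joint jaw above 0.00281 m and horizontal distance between key_tip and stand_hole below 0.008 m and z of key_tip in the frame of stand_hole below -0.036 m and angle between key_tip's own z axis and vertical below 0.1 rad); the robot touches nothing.
It fails at once if the lock or chase is loaded with more than 50 N (leaned on or forced) (contact force between chase and anything else above 50 N).
It fails at once if the fingers touch the chase or the cam (contact force between the fingers and chase above 1 N).
It fails at once if a bystander is moved by more than 15 mm (distance of any of roll_c, book_c, tray_c from where it was at the start of the episode above 0.015 m).
It also fails if it takes over 72 s, if anything falls off the work surface, if the arm or the gripper's body presses on something with over 40 N, if the wrist force passes 120 N, or if a joint passes its speed limit or range.

## Working session

There is one attempt and no reset: what is moved stays moved. The work goes in short steps, Python scripts to look and compute and a shell command to move; the robot and the scene stay as the last step left them, time stands still between calls to the robot, and variables do not carry over. Pictures are saved under pics/ and viewed, at most 10 in all, crops included, and the job is handed in when it is done.

```bash
mkdir -p pics; cat > h.py <<'E'
import numpy as np, cv2
from plant import get_obs, capture
def cap(n,f=None):
    c=capture(n)
    if f: cv2.imwrite('pics/'+f,c['image'][:,:,::-1])
    return c
def ray(c,u,v,z):
    T=np.linalg.inv(np.array(c['camera_from_world'])); d=T[:3,:3]@np.array([(u-c['cx'])/c['fx'],(v-c['cy'])/c['fy'],1]); o=T[:3,3]
    return o+d*(z-o[2])/d[2]
def cloud(c):
    T=np.linalg.inv(np.array(c['camera_from_world'])); d=c['depth']; v,u=np.mgrid[:d.shape[0],:d.shape[1]]
    P=np.stack([(u-c['cx'])/c['fx']*d,(v-c['cy'])/c['fy']*d,d],-1); W=P@T[:3,:3].T+T[:3,3]; W[d==0]=np.nan; return W
E
python3 - <<'E'
from h import *
import pickle
o=get_obs(); print(o)
cs={}
for n in('top','scene'):
    c=cap(n,n+'0.png'); cs[n]=c; T=np.linalg.inv(np.array(c['camera_from_world'])); print(n,T[:3].round(2).tolist(),c['fx'])
pickle.dump(cs,open('c0.pkl','wb'))
E
```

```text
{'time': 0.0, 'joint_positions': array([-1.40498536e+00,  3.42709485e-01,  1.52499969e+00,  3.12294955e-06,
        1.27537932e+00, -1.46023340e-01]), 'dq': array([ 0.00050337,  0.00258629, -0.00085403, -0.0003043 ,  0.00083499,
       -0.00128069]), 'tau': array([ 9.81946368e-05, -4.31250644e+01, -2.44217134e+01,  7.17149349e-02,
        5.58192213e-02, -9.92399123e-05]), 'tool_pos': array([ 161.01744979, -499.28510207,  226.05787291]), 'tcp_rot': array([-3.14011317e+00, -2.20605945e-04,  3.11833229e-01]), 'contact_force': array([-0.07297065,  0.28937926, -0.69083238]), 'moment': array([ 0.02573096, -0.00886885, -0.00673576]), 'finger_force': 0.0, 'grip_width': 91.94228677081578}
top [[0.1, -0.97, 0.2, 378.74], [-1.0, -0.1, 0.02, -8.22], [-0.0, -0.2, -0.98, 1155.69]] 459.18395480037935
scene [[-0.79, 0.51, -0.35, 949.98], [0.62, 0.64, -0.46, 451.52], [-0.01, -0.58, -0.82, 873.69]] 392.32856501079607
```

View pics/top0.png

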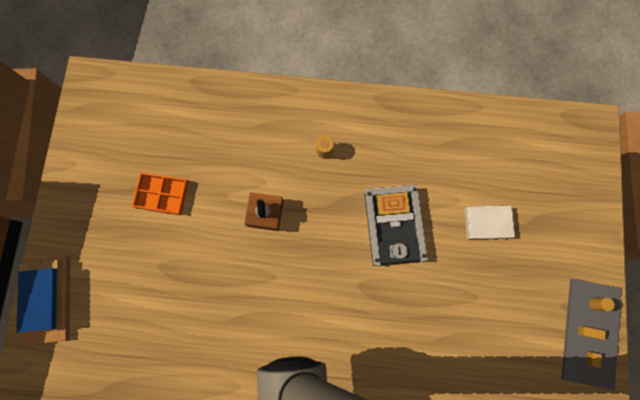

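The top view shows the stand and key at (264,211), the cam at (399,250) on the chase at (397,225), the roll at (325,147), the tray at (160,193) and the book at (490,222).

```bash
python3 - <<'E'
from h import *
import pickle
cs=pickle.load(open('c0.pkl','rb'))
c=cs['top']; W=cloud(c); im=c['image'].astype(int)
for n,(u,v,z) in dict(cam=(399,250,42),roll=(325,147,60),book=(490,222,28),tray=(160,193,25)).items(): print(n,ray(c,u,v,z).round(0))
R=np.zeros(im.shape[:2],bool); R[185:240,235:300]=1
def rect(m,z):
    v,u=np.nonzero(m); P=np.array([ray(c,a,b,z)[:2] for a,b in zip(u,v)],np.float32); r=cv2.minAreaRect(P); return P.mean(0),r
z=W[:,:,2]
print('stand',rect(R&(z>42)&(z<62),52)); print('ztop',np.nanmax(z[R]))
m=R&(z>85); print('handle',m.sum(),rect(m,102))
X=W[m]; print(X.mean(0))
k=R&(im.max(2)<45)&(z>60);print('blk',k.sum(),rect(k,102))
R[:]=0;R[180:270,360:430]=1
m=R&(z>6)&(z<60); print('chase',rect(m,20))
g=cv2.resize(c['image'][180:275,230:440,::-1],None,fx=3.8,fy=3.8,interpolation=cv2.INTER_CUBIC); cv2.imwrite('pics/crop0.png',g)
E
```

```text
cam [ 499. -181.   42.]
roll [735.  22.  60.]
book [ 592. -403.   28.]
tray [585. 425.  25.]
stand (array([561.7807 , 157.05118], dtype=float32), ((562.6895751953125, 157.60777282714844), (81.95711517333984, 81.46025848388672), 87.44295501708984))
ztop 107.70353157194108
handle 108 (array([559.8264 , 157.74525], dtype=float32), ((560.603271484375, 157.61268615722656), (38.07205581665039, 14.026237487792969), 7.285422325134277))
[559.94130025 157.84971069 101.27363602]
blk 106 (array([557.926  , 154.95958], dtype=float32), ((558.477294921875, 154.98947143554688), (38.30567932128906, 14.02638053894043), 7.2599968910217285))
chase (array([ 562.7587 , -169.42363], dtype=float32), ((564.2760620117188, -170.19021606445312), (222.97299194335938, 174.3881378173828), 4.666118621826172))
```

View pics/crop0.png

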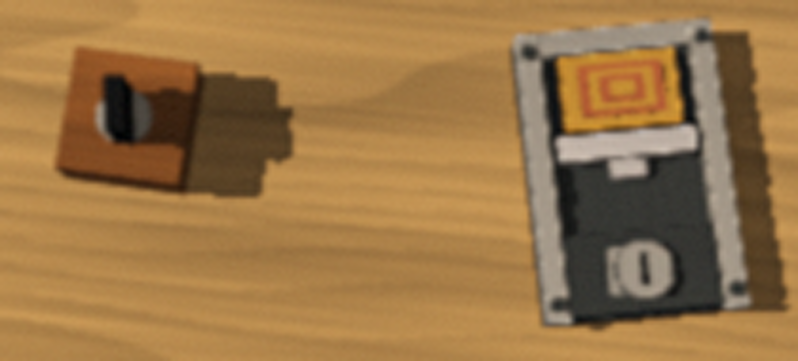

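The crop shows the key handle at about (118,108), near world x, and the cam slot at about (643,268), almost vertical in the image. I'm grasping with a half turn so joint 6 keeps its margin for the clockwise turn.

```bash
cat >> h.py <<'E'
from scipy.spatial.transform import Rotation as Ro
def to(x,y,z,yawdeg):
    "turn (deg) and shift (m) in tool axes from the present pose to a pose pointing down"
    o=get_obs(); R=Ro.from_euler('xyz',o['tcp_rot']); T=Ro.from_euler('xyz',[180,0,yawdeg],degrees=True)
    print('TURN',(R.inv()*T).as_rotvec(degrees=True).round(2),'SHIFT',(R.inv().apply(np.array([x,y,z])-o['tool_pos'])/1000).round(4),'t',round(o['time'],2))
E
python3 -m handwheel '[[[0,0,-100],[0.45,-0.39,0.03],1],[[0,0,-100],[0.45,-0.39,0.03],1],[[0,0,-100],[0.45,-0.39,0.03],1],[[0,0,-100],[0.45,-0.39,0.03],1],[[0,0,-100],[0.45,-0.39,0.03],1],[[0,0,-100],[0.45,-0.39,0.03],1],[[0,0,-100],[0.45,-0.39,0.03],1],[[0,0,-100],[0.45,-0.39,0.03],1],[[0,0,-100],[0.45,-0.39,0.03],1],[[0,0,-100],[0.45,-0.39,0.03],1],[[0,0,-100],[0.45,-0.39,0.03],1],[[0,0,-100],[0.45,-0.39,0.03],1]]'
python3 -c "
from h import *
to(560,157.5,230,187.3)
c=capture('wrist');print(Ro.from_euler('xyz',get_obs()['tcp_rot']).inv().apply(np.linalg.inv(c['camera_from_world'])[:3,3]-get_obs()['tool_pos']),Ro.from_euler('xyz',get_obs()['tcp_rot']).inv().as_matrix()@np.linalg.inv(c['camera_from_world'])[:3,:3])"
```

```text
time: 1.3
tool_pos: [470.3, 11.8, 196.4]
tcp_rot: [-3.141, -0.0, 2.063]
contact_force: [0.4, -0.5, 0.2]
grip_width: 92.0
finger_force: 0.0
TURN [-1.000e-02 -1.000e-02 -6.908e+01] SHIFT [ 0.086   0.1479 -0.0336] t 1.3
[  63.8316556    -3.30001387 -158.51849721] [[-0.00710694 -0.96809721 -0.2504741 ]
 [ 0.99996721 -0.00590802 -0.00553819]
 [ 0.0038817  -0.25050525  0.96810746]]
```

```bash

python3 -m handwheel '[[[0,0,-69.1],[0.086,0.148,-0.03],1],[[0,0,-69.1],[0.086,0.148,-0.03],1],[[0,0,-69.1],[0.086,0.148,-0.03],1],[[0,0,-69.1],[0.086,0.148,-0.03],1],[[0,0,-69.1],[0.086,0.148,-0.03],1],[[0,0,-69.1],[0.086,0.148,-0.03],1],[[0,0,-69.1],[0.086,0.148,-0.03],1],[[0,0,-69.1],[0.086,0.148,-0.03],1],[[0,0,-69.1],[0.086,0.148,-0.03],1],[[0,0,-69.1],[0.086,0.148,-0.03],1]]'
python3 - <<'E'
from h import *
c=cap('wrist','w1.png'); im=c['image'].astype(int); W=cloud(c); z=W[:,:,2]
m=(z>85)&(z<112)&(im.max(2)<90); m=cv2.morphologyEx(m.astype(np.uint8),cv2.MORPH_OPEN,np.ones((5,5)))
v,u=np.nonzero(m); P=np.array([ray(c,a,b,102)[:2] for a,b in zip(u,v)],np.float32); print(m.sum(),cv2.minAreaRect(P),W[m>0].mean(0))
m=(z>45)&(z<60)&(np.hypot(W[:,:,0]-560,W[:,:,1]-157)<70); print('stand',cv2.minAreaRect(W[m][:,:2].astype(np.float32)))
E
```

```text
time: 2.35
tool_pos: [560.2, 154.7, 226.4]
tcp_rot: [-3.142, -0.001, -3.024]
contact_force: [-0.3, 0.7, 0.1]
grip_width: 92.0
finger_force: 0.0
615 ((560.584716796875, 158.52540588378906), (37.227012634277344, 13.245781898498535), 7.199512958526611) [560.5654928  158.40686422 101.70073774]
stand ((563.8668212890625, 157.947021484375), (80.05326080322266, 80.56304931640625), 87.47569274902344)
```

View pics/w1.png

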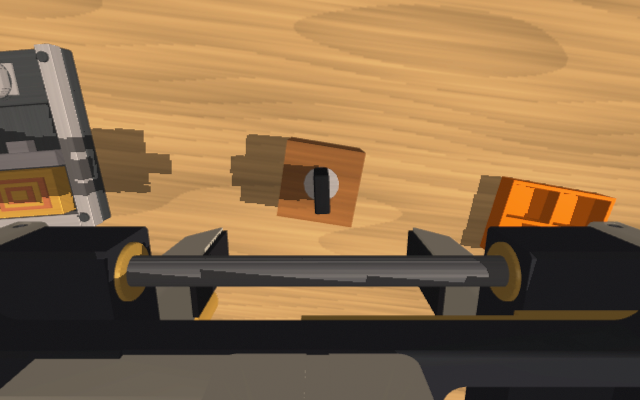

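The wrist view shows the key handle at (321,190) in the stand. It measures (560.5,158.4) at 7.2°, which agrees with the top view, so I'm going down to grasp.

```bash

python3 -m handwheel '[[[0,0,-0.5],[-0.0005,0.0035,0.05],1],[[0,0,-0.5],[-0.0005,0.0035,0.09],1],[[0,0,-0.5],[-0.0005,0.0035,0.12],1],[[0,0,-0.5],[-0.0005,0.0035,0.145],1],[[0,0,-0.5],[-0.0005,0.0035,0.16],1],[[0,0,-0.5],[-0.0005,0.0035,0.16],0.5],[[0,0,-0.5],[-0.0005,0.0035,0.16],0],[[0,0,-0.5],[-0.0005,0.0035,0.16],0],[[0,0,-0.5],[-0.0005,0.0035,0.16],0],[[0,0,-0.5],[-0.0005,0.0035,0.16],0],[[0,0,-0.5],[-0.0005,0.0035,0.16],0],[[0,0,-0.5],[-0.0005,0.0035,0.16],0]]'
python3 -m handwheel '[[[0,0,0],[0,0,0],0],[[0,0,0],[0,0,0],0],[[0,0,0],[0,0,0],0]]'
```

```text
time: 3.6
tool_pos: [560.5, 158.3, 66.9]
tcp_rot: [-3.142, 0.0, -3.011]
contact_force: [-0.6, 1.4, 0.6]
grip_width: 40.9
finger_force: 0.0
time: 3.9
tool_pos: [560.4, 158.2, 66.7]
tcp_rot: [-3.141, -0.0, -3.011]
contact_force: [1.1, 0.2, 1.0]
grip_width: 16.3
finger_force: 0.0
```

```bash

python3 -m handwheel '[[[0,0,0],[0,0,0],0],[[0,0,0],[0,0,0],0],[[0,0,0],[0,0,0],0],[[0,0,0],[0,0,-0.03],0],[[0,0,0],[0,0,-0.06],0],[[0,0,0],[0,0,-0.09],0],[[0,0,0],[0,0,-0.13],0],[[0,0,0],[0,0,-0.13],0]]'
python3 -c "
from h import *
to(540,-176,197,187.3)"
```

```text
time: 4.7
tool_pos: [563.1, 158.7, 202.3]
tcp_rot: [-3.142, 0.01, -3.011]
contact_force: [0.4, -0.5, -1.1]
grip_width: 13.9
finger_force: 30.0
TURN [0.   0.59 0.17] SHIFT [ 0.0665 -0.3289  0.0047] t 4.7
```

```bash

python3 -m handwheel '[[[0,0,0],[0.01,-0.05,0],0],[[0,0,0],[0.02,-0.1,0],0],[[0,0,0],[0.03,-0.15,0],0],[[0,0,0],[0.04,-0.2,0],0],[[0,0,0],[0.05,-0.25,0],0],[[0,0,0],[0.06,-0.29,0],0],[[0,0,0],[0.0665,-0.32,0],0],[[0,0,0],[0.0665,-0.329,0],0],[[0,0,0],[0.0665,-0.329,0],0],[[0,0,0],[0.0665,-0.329,0],0]]'
python3 - <<'E'
from h import *
import pickle
o=get_obs(); c=cap('wrist','w2.png'); t=cap('top'); pickle.dump((o,c,t),open('c2.pkl','wb'))
g=cv2.resize(t['image'][180:275,340:440,::-1],None,fx=6,fy=6,interpolation=cv2.INTER_CUBIC)
E
```

```text
time: 5.7
tool_pos: [537.2, -175.4, 196.2]
tcp_rot: [3.14, -0.001, -3.011]
contact_force: [-0.0, -0.4, -1.0]
grip_width: 13.7
finger_force: 30.0
```

View pics/w2.png

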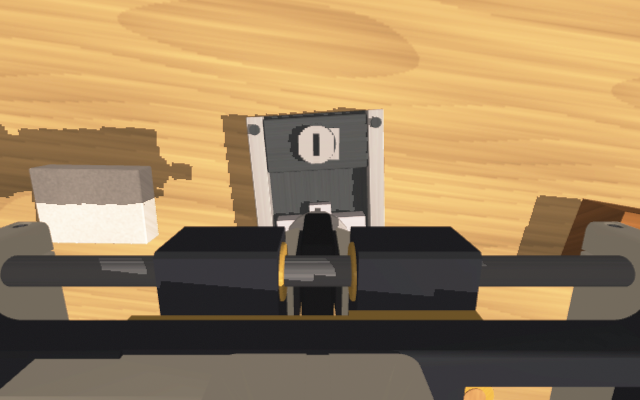

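The wrist view shows the cam disc at (317,145) with its slot nearly vertical in the image, and the held key at about (317,225). I'm measuring the slot.

```bash
python3 - <<'E'
from h import *
import pickle
o,c,t=pickle.load(open('c2.pkl','rb')); print(o['tool_pos'],o['tcp_rot'],c['fx'])
im=c['image']; g=im.max(2).astype(int)
R=np.zeros_like(g,bool); R[128:162,299:335]=1
sl=(R&(g<90)&(np.hypot(np.mgrid[:400,:640][1]-317,np.mgrid[:400,:640][0]-145)<15)).astype(np.uint8)
k,l,s,_=cv2.connectedComponentsWithStats(sl); i=1+np.argmax(s[1:,4]); sl=l==i; print(s[i])
v,u=np.nonzero(sl); P=np.array([ray(c,a,b,42)[:2] for a,b in zip(u,v)],np.float32); r=cv2.minAreaRect(P); print('slot',P.mean(0),r)
# PCA
w,V=np.linalg.eigh(np.cov(P.T)); print('pca',np.degrees(np.arctan2(V[1,1],V[0,1])))
z=cloud(c)[:,:,2]; W=cloud(c)
d=R&(z>37)&(z<47)&(g>90)|sl
v,u=np.nonzero(d); Q=np.array([ray(c,a,b,42)[:2] for a,b in zip(u,v)],np.float32); print('disc',len(Q),cv2.minEnclosingCircle(Q),np.nanmedian(z[d&~sl]))
big=cv2.resize(im[105:250,250:400,::-1],None,fx=4,fy=4,interpolation=cv2.INTER_CUBIC); cv2.imwrite('pics/w2c.png',big)
# key collar/handle pts
m=(np.abs(u:=np.mgrid[:400,:640][1]-317)<30)&(np.mgrid[:400,:640][0]>200)&(np.mgrid[:400,:640][0]<262)
for a in range(205,262,6): print(a,np.round(z[a,295:342:4]))
E
```

```text
[ 537.15876869 -175.43979947  196.15968874] [ 3.14049789e+00 -7.36596272e-04 -3.01087613e+00] 329.5542378091447
[313 134   6  21 111]
slot [ 498.11545 -181.6894 ] ((498.4602966308594, -181.91749572753906), (18.60024070739746, 4.685154438018799), 7.475776195526123)
pca -170.48193063482964
disc 1034 ((498.48150634765625, -181.5667266845703), 18.57221221923828) 42.344529194356994
205 [18. 19. 19. 18. 30. 28. 28. 29. 29. 18. 19. 18.]
211 [ 18.  17.  18.  17. 184. 183. 184.  nan  29.  18.  18.  18.]
217 [ 28. 185. 186. 194. 194. 195. 195. 196. 196. 186. 186.  37.]
223 [186. 186. 186. 205. 205. 205. 206. 205. 205. 202. 185. 185.]
229 [199. 199. 210. 214. 214. 214. 213. 214. 214. 213. 185. 199.]
235 [208. 204. 219. 221. 222. 222. 222. 222. 221. 220. 203. 207.]
241 [215. 211. 227. 229. 228. 229. 227. 229. 229. 228. 211. 216.]
247 [223. 219. 232. 231. 232. 232. 231. 232. 231. 233. 217. 222.]
253 [228. 225. 231. 232. 232. 231. 232. 232. 233. 232. 225. 226.]
259 [277. 278. 277. 278. 277. 277. 278. 277. 277. 276. 277. 277.]
```

View pics/w2c.png

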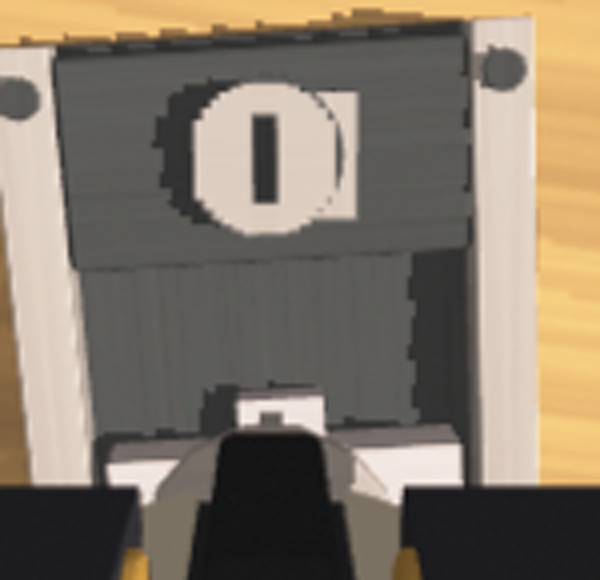

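```bash
python3 - <<'E'
from h import *
import pickle
o,c,t=pickle.load(open('c2.pkl','rb'))
W=cloud(c); L=Ro.from_euler('xyz',o['tcp_rot']).inv().apply((W-o['tool_pos']).reshape(-1,3)).reshape(W.shape)
im=c['image'].max(2)
for r in range(211,250,4):
    cols=[k for k in range(300,336) if im[r,k]<45 and L[r,k,2]<30]
    print(r,cols[0],cols[-1],L[r,cols[0]:cols[-1]+1].mean(0).round(1),L[r,cols[0]].round(1),L[r,cols[-1]].round(1))
E
```

```text
Traceback (most recent call last):
IndexError: list index out of range
```

```bash
python3 - <<'E'
from h import *
import pickle
o,c,t=pickle.load(open('c2.pkl','rb'))
W=cloud(c); L=Ro.from_euler('xyz',o['tcp_rot']).inv().apply((W-o['tool_pos']).reshape(-1,3)).reshape(W.shape)
im=c['image'].max(2)
for r in range(213,250,4):
    cols=[k for k in range(296,340) if im[r,k]<45]
    if cols: print(r,cols[0],cols[-1],np.nanmean(L[r,cols[2]:cols[-1]-1],0).round(1),L[r,cols[1]].round(1),L[r,cols[-1]-1].round(1))
# collar: points 9..13 mm beyond TCP
m=(L[:,:,2]>8)&(L[:,:,2]<14)&(abs(L[:,:,0])<30)&(abs(L[:,:,1])<30)
P=L[m]; print('collar',m.sum(),P.min(0),P.max(0))
x,y=P[:,0],P[:,1]; ang=np.round(np.degrees(np.arctan2(y,x))/6); 
B=np.array([P[ang==a][np.argmax(np.hypot(x,y)[ang==a])] for a in np.unique(ang)]); 
from scipy.optimize import least_squares
f=least_squares(lambda p:np.hypot(B[:,0]-p[0],B[:,1]-p[1])-18,[0,0],loss='soft_l1'); print(f.x,len(B),f.fun.round(1))
E
```

```text
Traceback (most recent call last):
IndexError: list index out of range
```

```bash
python3 - <<'E'
from h import *
import pickle
o,c,t=pickle.load(open('c2.pkl','rb'))
W=cloud(c); L=Ro.from_euler('xyz',o['tcp_rot']).inv().apply((W-o['tool_pos']).reshape(-1,3)).reshape(W.shape)
im=c['image'].max(2)
for r in range(213,250,4):
    k=np.nonzero(im[r,296:340]<45)[0]+296
    if len(k)>6: print(r,k[0],k[-1],np.nanmedian(L[r,k],0).round(1),L[r,k[1]].round(1),L[r,k[-2]].round(1))
m=(L[:,:,2]>8)&(L[:,:,2]<14)&(abs(L[:,:,0])<30)&(abs(L[:,:,1])<30)
P=L[m]; x,y=P[:,0],P[:,1]; ang=np.round(np.degrees(np.arctan2(y,x))/6) 
B=np.array([P[ang==a][np.argmax(np.hypot(x,y)[ang==a])] for a in np.unique(ang)])
from scipy.optimize import least_squares
f=least_squares(lambda p:np.hypot(B[:,0]-p[0],B[:,1]-p[1])-18,[0,0],loss='soft_l1'); print(m.sum(),P.mean(0),f.x,len(B),f.fun.round(1))
E
```

```text
217 305 329 [15.9  0.   0.7] [15.4 -5.6  2.3] [15.7  5.6  1.4]
221 304 330 [15.9  0.  -5.8] [15.3 -5.9 -4.1] [15.5  5.9 -4.5]
225 304 331 [ 16.    0.3 -12. ] [ 15.5  -5.6 -10.4] [ 15.7   6.2 -11.1]
229 303 331 [ 16.    0.  -17.6] [ 15.8  -5.9 -17. ] [ 15.6   6.  -16.5]
233 300 335 [ 15.8   0.3 -22.3] [ 9.5 -7.9 -5.2] [ 9.2  8.4 -4.3]
237 299 335 [ 15.9   0.1 -27.2] [ 9.2 -8.1 -9.7] [ 9.2  8.2 -9.9]
241 298 336 [ 16.    0.1 -32.1] [  9.2  -8.3 -15. ] [  9.1   8.4 -14.7]
245 298 337 [ 15.4   0.3 -34.9] [  9.1  -8.1 -19.5] [  9.2   8.6 -19.8]
249 297 337 [ 13.9   0.1 -35.5] [  9.4  -8.2 -24.8] [  9.4   8.3 -24.9]
328 [10.37498064  0.22121518 10.79258514] [-2.08808945  0.17832393] 23 [ 0.  -0.2 -0.5 -0.3 -0.1  0.2  0.  -0.3  0.6  0.1 -0.   0.1  0.1  0.4
  0.2 -0.  -0.2  0.   0.1 -0.1 -0.4 -0.3 -0.1]
```

The key sits 2 mm off in the tool's −x and is upright. I'm moving to a hover above the slot.

```bash
python3 -c "
from h import *
to(496.4,-182.2,125,188.5)"
```

```text
TURN [ 0.03 -0.02 -0.93] SHIFT [ 0.0415 -0.0018  0.0716] t 5.8
```

```bash
python3 -m handwheel '[[[0,0,-1],[0.02,-0.001,0],0],[[0,0,-1],[0.0415,-0.002,0.02],0],[[0,0,-1],[0.0415,-0.002,0.05],0],[[0,0,-1],[0.0415,-0.002,0.07],0],[[0,0,-1],[0.0415,-0.002,0.07],0],[[0,0,-1],[0.0415,-0.002,0.07],0],[[0,0,-1],[0.0415,-0.002,0.07],0]]'
python3 - <<'E'
from h import *
to(496.4,-182.2,104,188.5)
o=get_obs();c=cap('wrist'); s=cap('scene')
cv2.imwrite('pics/w3.png',np.hstack([cv2.resize(c['image'][110:260,240:390,::-1],(400,400)),cv2.resize(s['image'][100:400,200:500,::-1],(400,400))]))
E
```

```text
time: 6.5
tool_pos: [497.4, -183.8, 128.0]
tcp_rot: [-3.14, 0.002, -2.993]
contact_force: [-0.2, -0.2, -1.9]
grip_width: 13.7
finger_force: 30.0
TURN [-0.09  0.11  0.02] SHIFT [0.0008 0.0018 0.024 ] t 6.5
```

View pics/w3.png

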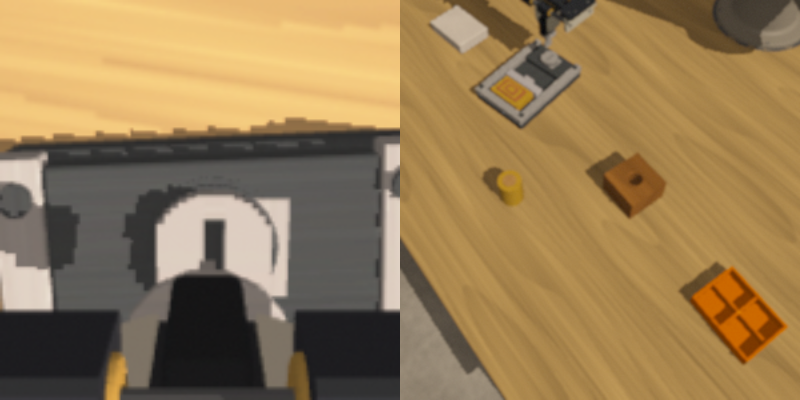

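The left half shows the key above the disc, with the slot at (213,240) and the shank at (207,270). The right half shows the bystanders undisturbed. I'm correcting by about 1–2 mm and going lower.

```bash
python3 -m handwheel '[[[0,0,0],[0.001,0.0018,0],0],[[0,0,0],[0.001,0.0018,0.012],0],[[0,0,0],[0.001,0.0018,0.022],0],[[0,0,0],[0.001,0.0018,0.022],0],[[0,0,0],[0.001,0.0018,0.022],0]]'
cat > m.py <<'E'
from h import *
from scipy.optimize import least_squares
o=get_obs(); c=cap('wrist'); W=cloud(c); Rt=Ro.from_euler('xyz',o['tcp_rot'])
loc=lambda X:Rt.inv().apply((X-o['tool_pos']).reshape(-1,3)).reshape(X.shape)
L=loc(W)
def circ(m,r):
    P=L[m]; q=np.median(P[:,:2],0); a=np.round(np.degrees(np.arctan2(P[:,1]-q[1],P[:,0]-q[0]))/6); h=np.hypot(*(P[:,:2]-q).T)
    B=np.array([P[a==i][np.argmax(h[a==i])] for i in np.unique(a)])
    f=least_squares(lambda p:np.hypot(B[:,0]-p[0],B[:,1]-p[1])-r,q,loss='soft_l1',f_scale=.3); return f.x.round(2),len(B),abs(f.fun).mean().round(2)
near=(abs(L[:,:,0])<32)&(abs(L[:,:,1])<30)
print('collar',circ(near&(L[:,:,2]>8)&(L[:,:,2]<14),18))
g=c['image'].max(2); z=W[:,:,2]
d=near&(z>38)&(z<46)&(L[:,:,0]>0); print('disc part',d.sum(),circ(d&(g>90),18) if d.sum()>50 else '')
s=near&(g<90)&(z>25)&(z<41.5)&(np.hypot(W[:,:,0]-498.4,W[:,:,1]+181.7)<12)
v,u=np.nonzero(s); P=np.array([loc(ray(c,a,b,42)) for a,b in zip(u,v)]); print('slot px',len(P))
if len(P)>5: print(P.min(0).round(1),P.max(0).round(1),P.mean(0).round(1))
print(o['tool_pos'].round(2),o['tcp_rot'].round(4),o['contact_force'].round(2),o['moment'].round(3))
E
python3 m.py
```

```text
time: 7.1
tool_pos: [494.8, -182.2, 104.0]
tcp_rot: [3.141, -0.001, -2.994]
contact_force: [0.7, -0.3, -1.2]
grip_width: 14.0
finger_force: 30.0
collar (array([-2.32,  0.25]), 38, np.float64(0.64))
disc part 704 (array([-4.15,  0.13]), 50, np.float64(2.3))
slot px 24
[ 1.6 -2.2 62. ] [ 5.2  2.  62. ] [ 4.2 -0.3 62. ]
[ 494.82 -182.23  104.04] [ 3.1408e+00 -1.1000e-03 -2.9940e+00] [ 0.7  -0.33 -1.23] [ 0.117 -0.139  0.001]
```

```bash
python3 -m handwheel '[[[0,0,0],[-0.0016,-0.0002,0],0],[[0,0,0],[-0.0016,-0.0002,0.003],0],[[0,0,0],[-0.0016,-0.0002,0.004],0],[[0,0,0],[-0.0016,-0.0002,0.004],0],[[0,0,0],[-0.0016,-0.0002,0.004],0]]'
python3 m.py; python3 m.py | tail -1
```

```text
time: 7.65
tool_pos: [496.7, -182.3, 100.7]
tcp_rot: [-3.142, -0.0, -2.994]
contact_force: [-0.5, 0.2, -0.8]
grip_width: 13.8
finger_force: 30.0
collar (array([-2.35,  0.24]), 40, np.float64(0.78))
disc part 804 (array([-2.21,  0.41]), 50, np.float64(2.25))
slot px 45
[ 2.6 -2.1 58.7] [ 7.5  2.7 58.7] [ 5.7  0.3 58.7]
[ 496.7  -182.28  100.7 ] [-3.1416e+00 -1.0000e-04 -2.9939e+00] [-0.46  0.23 -0.8 ] [ 0.13  -0.092  0.014]
[ 496.75 -182.29  100.78] [-3.1415e+00  1.0000e-04 -2.9938e+00] [ 0.18 -0.73 -0.55] [ 0.137 -0.161  0.006]
```

```bash
python3 -m handwheel '[[[0,0,0],[0,0,0.002],0],[[0,0,0],[0,0,0.0035],0],[[0,0,0],[0,0,0.0045],0],[[0,0,0],[0,0,0.0045],0]]';python3 -m handwheel '[[[0,0,0],[0,0,0.0007],0],[[0,0,0],[0,0,0.0014],0],[[0,0,0],[0,0,0.0014],0]]'
```

```text
time: 8.15
tool_pos: [496.6, -182.2, 96.0]
tcp_rot: [3.141, -0.0, -2.994]
contact_force: [-0.1, 0.1, -2.8]
grip_width: 13.7
finger_force: 30.0
time: 8.45
tool_pos: [496.7, -182.3, 94.7]
tcp_rot: [3.142, -0.0, -2.994]
contact_force: [0.3, -0.0, -1.1]
grip_width: 13.9
finger_force: 30.0
```

```bash
python3 -m handwheel '[[[0,0,0],[0,0,0.0008],0],[[0,0,0],[0,0,0.0016],0],[[0,0,0],[0,0,0.0016],0]]';python3 -m handwheel '[[[0,0,0],[0,0,0.0008],0],[[0,0,0],[0,0,0.0016],0],[[0,0,0],[0,0,0.0024],0],[[0,0,0],[0,0,0.0024],0]]'; python3 -c "
from h import *
o=get_obs();print(o['moment'],o['contact_force'],o['joint_positions'])"
```

```text
time: 8.75
tool_pos: [496.7, -182.3, 93.1]
tcp_rot: [3.142, -0.0, -2.994]
contact_force: [-0.1, -0.2, -1.8]
grip_width: 13.9
finger_force: 30.0
time: 9.15
tool_pos: [496.7, -182.3, 90.7]
tcp_rot: [3.142, -0.0, -2.994]
contact_force: [1.1, -0.2, -1.7]
grip_width: 13.9
finger_force: 30.0
[ 0.0952288  -0.17902644  0.02039139] [ 1.05545713 -0.17197656 -1.69939029] [-4.96578450e-01  4.98325549e-01  1.69372088e+00 -8.84801081e-05
  9.49716948e-01 -2.21503301e+00]
```

Tip is 6 mm deep with no load. Turning clockwise about the key axis.

```bash
cat > q.py <<'E'
from h import *
o=get_obs();print('M',o['moment'].round(3),'yaw',np.degrees(o['tcp_rot'][2]).round(2),'j6',o['joint_positions'][5].round(3),'tau6',o['tau'][5].round(3),'key',Ro.from_euler('xyz',o['tcp_rot']).apply([-2.1,.2,54.8])+o['tool_pos'])
E
python3 q.py
python3 -m handwheel '[[[0,0,4],[0,0.00015,0],0],[[0,0,8],[0,0.0003,0],0],[[0,0,12],[0,0.00044,0],0],[[0,0,16],[0,0.00058,0],0],[[0,0,20],[-0.00005,0.00072,0],0],[[0,0,24],[-0.0001,0.00086,0],0],[[0,0,24],[-0.0001,0.00086,0],0]]'; python3 q.py
python3 -m handwheel '[[[0,0,4],[0,0.00015,0],0],[[0,0,8],[0,0.0003,0],0],[[0,0,12],[0,0.00044,0],0],[[0,0,16],[0,0.00058,0],0],[[0,0,16],[0,0.00058,0],0]]'; python3 q.py
```

```text
M [ 0.095 -0.179  0.02 ] yaw -171.54 j6 -2.215 tau6 -0.0 key [ 498.69006703 -181.74284943   35.89813863]
time: 9.85
tool_pos: [496.8, -181.3, 90.8]
tcp_rot: [3.141, 0.0, 2.87]
contact_force: [-0.1, 0.8, -1.3]
grip_width: 14.0
finger_force: 30.0
M [ 0.224 -0.261  0.072] yaw 164.44 j6 -1.794 tau6 0.8 key [ 498.85661837 -181.62516302   35.99198662]
time: 10.35
tool_pos: [497.0, -180.8, 90.8]
tcp_rot: [3.141, 0.0, 2.592]
contact_force: [1.4, 0.8, -2.0]
grip_width: 13.4
finger_force: 30.0
M [ 0.255 -0.341  0.06 ] yaw 148.53 j6 -1.516 tau6 0.796 key [ 498.91640591 -181.70520239   36.01518916]
```

Moment is 0.06–0.07 N m, so the cam is turning. Continuing.

```bash

python3 -m handwheel '[[[0,0,4],[0,0.00015,0],0],[[0,0,8],[0,0.0003,0],0],[[0,0,12],[0,0.00044,0],0],[[0,0,16],[0,0.00058,0],0],[[0,0,20],[-0.00005,0.00072,0],0],[[0,0,24],[-0.0001,0.00086,0],0],[[0,0,24],[-0.0001,0.00086,0],0]]'; python3 q.py
python3 -m handwheel '[[[0,0,3],[0,0.0001,0],0],[[0,0,6],[0,0.0002,0],0],[[0,0,6],[0,0.0002,0],0]]'; python3 q.py
python3 -m handwheel '[[[0,0,2],[0,0.0001,0],0],[[0,0,4],[0,0.00015,0],0],[[0,0,4],[0,0.00015,0],0]]'; python3 q.py
```

```text
time: 11.05
tool_pos: [497.5, -180.2, 90.8]
tcp_rot: [3.141, 0.0, 2.175]
contact_force: [1.9, 0.3, -1.2]
grip_width: 14.1
finger_force: 30.0
M [ 0.076 -0.345  0.118] yaw 124.59 j6 -1.096 tau6 0.794 key [ 498.89165703 -181.84181894   36.02833926]
time: 11.35
tool_pos: [497.7, -180.1, 90.8]
tcp_rot: [3.141, 0.0, 2.071]
contact_force: [0.9, 0.6, -1.8]
grip_width: 14.2
finger_force: 30.0
M [ 0.09 -0.42  0.03] yaw 118.63 j6 -0.992 tau6 0.608 key [ 498.87679899 -181.87483089   36.02919678]
time: 11.65
tool_pos: [497.8, -180.1, 90.8]
tcp_rot: [3.141, 0.0, 2.001]
contact_force: [0.7, 0.1, -2.2]
grip_width: 13.5
finger_force: 30.0
M [ 0.134 -0.38   0.112] yaw 114.65 j6 -0.922 tau6 0.427 key [ 498.89848336 -181.89735178   36.04068105]
```

```bash
cat > q.py <<'E'
from h import *
M=[]
for i in range(4): M.append(get_obs()['moment'][2]); capture('top')
o=get_obs();print('Mz',np.mean(M).round(3),np.round(M,2),'yaw',np.degrees(o['tcp_rot'][2]).round(2))
E
python3 q.py
for i in 1; do python3 -m handwheel '[[[0,0,1.5],[0,0.00005,0],0],[[0,0,3],[0,0.0001,0],0],[[0,0,3],[0,0.0001,0],0]]' | grep force; python3 q.py; done
python3 -m handwheel '[[[0,0,1.5],[0,0.00005,0],0],[[0,0,3],[0,0.0001,0],0],[[0,0,3],[0,0.0001,0],0]]' | grep force; python3 q.py
```

```text
Mz 0.081 [0.11 0.07 0.06 0.09] yaw 114.57
contact_force: [1.7, 0.0, -1.0]
finger_force: 30.0
Mz 0.056 [0.09 0.07 0.05 0.01] yaw 111.48
contact_force: [2.0, -0.1, -1.5]
finger_force: 30.0
Mz 0.077 [0.05 0.07 0.09 0.1 ] yaw 108.47
```

```bash

python3 -m handwheel '[[[0,0,1.5],[0,0.00005,0],0],[[0,0,3],[0,0.0001,0],0],[[0,0,3],[0,0.0001,0],0]]' | grep force; python3 q.py
python3 -m handwheel '[[[0,0,1.5],[0,0.00005,0],0],[[0,0,3],[0,0.0001,0],0],[[0,0,3],[0,0.0001,0],0]]' | grep force; python3 q.py
```

```text
contact_force: [2.3, -0.4, -2.0]
finger_force: 30.0
Mz 0.045 [0.05 0.07 0.04 0.02] yaw 105.47
contact_force: [2.4, -0.7, -1.8]
finger_force: 30.0
Mz 0.065 [0.07 0.05 0.09 0.05] yaw 102.47
```

```bash

python3 -m handwheel '[[[0,0,1.5],[0,0.00005,0],0],[[0,0,3],[0,0.0001,0],0],[[0,0,3],[0,0.0001,0],0]]' | grep force; python3 q.py
python3 -m handwheel '[[[0,0,1],[0,0.00005,0],0],[[0,0,2],[0,0.00007,0],0],[[0,0,2],[0,0.00007,0],0]]' | grep force; python3 q.py
```

```text
contact_force: [2.4, -1.1, -1.7]
finger_force: 30.0
Mz 0.065 [0.05 0.07 0.06 0.08] yaw 99.47
contact_force: [3.0, -0.3, -1.8]
finger_force: 30.0
Mz 0.12 [0.11 0.15 0.11 0.11] yaw 97.47
```

```bash

python3 -m handwheel '[[[0,0,0.7],[0,0.00003,0],0],[[0,0,1.5],[0,0.00005,0],0],[[0,0,1.5],[0,0.00005,0],0]]' | grep force; python3 q.py
python3 - <<'E'
from h import *
c=cap('wrist'); cv2.imwrite('pics/w4.png',cv2.resize(c['image'][120:260,230:400,::-1],None,fx=4,fy=4))
E
```

```text
contact_force: [2.5, -0.6, -2.4]
finger_force: 30.0
Mz 0.186 [0.19 0.21 0.19 0.16] yaw 95.97
```

View pics/w4.png

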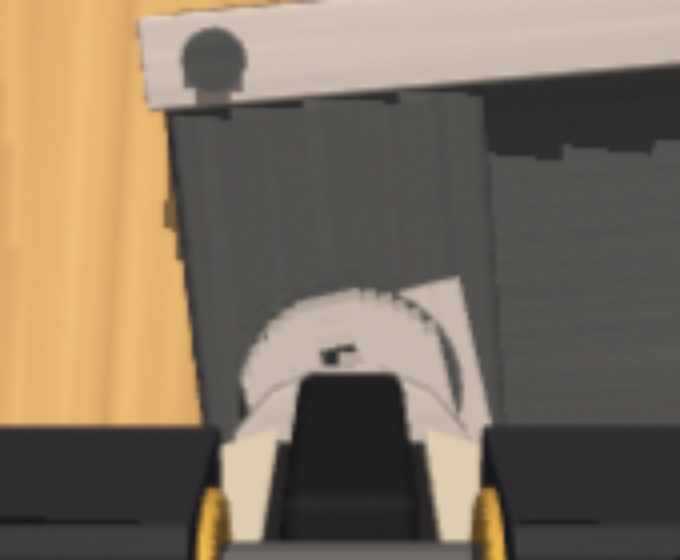

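The crop shows the blade still in the slot (end visible at (340,352)) with the slot turned about 92°. Moment is 0.19 and rising: that's the stop. One more nudge, then relax and draw the key out.

```bash

python3 -m handwheel '[[[0,0,0.8],[0,0.00003,0],0],[[0,0,0.8],[0,0.00003,0],0],[[0,0,0.8],[0,0.00003,0],0]]' | grep force; python3 q.py
python3 -m handwheel '[[[0,0,-2],[0,-0.00007,0],0],[[0,0,-4],[0,-0.00014,0],0],[[0,0,-6.5],[0,-0.0002,0],0],[[0,0,-6.5],[0,-0.0002,0],0]]' | grep force; python3 q.py
```

```text
contact_force: [3.4, -0.3, -2.5]
finger_force: 30.0
Mz 0.219 [0.23 0.23 0.21 0.2 ] yaw 95.17
contact_force: [1.7, -1.9, -1.3]
finger_force: 30.0
Mz 0.033 [-0.01  0.05  0.04  0.05] yaw 101.61
```

```bash

python3 -m handwheel '[[[0,0,0],[0,0,-0.003],0],[[0,0,0],[0,0,-0.006],0],[[0,0,0],[0,0,-0.012],0],[[0,0,0],[0,0,-0.03],0],[[0,0,0],[0,0,-0.07],0],[[0,0,0],[0,0,-0.11],0],[[0,0,0],[0,0,-0.11],0],[[0,0,0],[0,0,-0.11],0]]'
python3 m.py | sed -n '1p;$p'; python3 -c "
from h import *
to(563,158,200,140)"
```

```text
time: 17.3
tool_pos: [498.0, -179.9, 201.7]
tcp_rot: [3.141, 0.001, 1.774]
contact_force: [0.5, 0.7, -1.3]
grip_width: 13.9
finger_force: 30.0
collar (array([-1.92,  0.28]), 40, np.float64(0.73))
[ 498.03 -179.87  201.72] [3.1406e+00 1.2000e-03 1.7743e+00] [ 0.46  0.71 -1.3 ] [ 0.015 -0.058  0.017]
TURN [ -0.05  -0.05 -38.34] SHIFT [0.3173 0.1324 0.0005] t 17.35
```

```bash

python3 -m handwheel '[[[0,0,-6],[0.042,0.023,0],0],[[0,0,-13],[0.085,0.047,0],0],[[0,0,-20],[0.127,0.07,0],0],[[0,0,-27],[0.17,0.093,0],0],[[0,0,-33],[0.21,0.116,0],0],[[0,0,-38],[0.25,0.14,0],0],[[0,0,-38],[0.275,0.15,0],0],[[0,0,-38],[0.286,0.157,0],0],[[0,0,-38],[0.286,0.157,0],0],[[0,0,-38],[0.286,0.157,0],0]]'
python3 m.py | sed -n '1p;$p'; python3 - <<'E'
from h import *
big=[]
for n in('top','wrist'):
    c=cap(n,n+'5.png'); W=cloud(c); z=W[:,:,2]; im=c['image'].max(2)
    X,Y=W[:,:,0],W[:,:,1]
    r=np.hypot(X-563,Y-158)
    # hole: pixels whose ray at z=52 falls near the stand centre but whose depth is well below the top
    v,u=np.mgrid[:400,:640]; T=np.linalg.inv(c['camera_from_world']); D=np.stack([(u-c['cx'])/c['fx'],(v-c['cy'])/c['fy'],np.ones(u.shape)],-1)@T[:3,:3].T
    Q=T[:3,3]+D*((52-T[2,3])/D[:,:,2])[:,:,None]
    h=(np.hypot(Q[:,:,0]-563,Q[:,:,1]-158)<22)&((z<46)|np.isnan(z)); P=Q[h][:,:2].astype(np.float32)
    top=(z>47)&(z<57)&(r<70)
    print(n,'hole',h.sum(),P.mean(0) if h.sum() else '',cv2.minEnclosingCircle(P) if h.sum() else '','block',cv2.minAreaRect(Q[top][:,:2].astype(np.float32)))
    if n=='top': j=c['image'][220:275,370:430]; cv2.imwrite('pics/t5.png',cv2.resize(j[:,:,::-1],None,fx=6,fy=6,interpolation=cv2.INTER_CUBIC))
E
```

```text
time: 18.35
tool_pos: [593.6, 130.8, 199.9]
tcp_rot: [-3.14, -0.001, 2.437]
contact_force: [0.7, -0.7, -1.1]
grip_width: 14.0
finger_force: 30.0
collar (array([-2.11,  0.26]), 39, np.float64(0.88))
[593.59 130.77 199.9 ] [-3.1396e+00 -8.0000e-04  2.4370e+00] [ 0.74 -0.69 -1.12] [ 0.026 -0.182 -0.011]
top hole 9 [568.8599  163.25798] ((569.2255249023438, 164.19564819335938), 4.3762030601501465) block ((586.5526733398438, 180.9025421142578), (37.55924606323242, 36.796878814697266), 5.605326175689697)
wrist hole 560 [563.60394 158.37799] ((565.03759765625, 161.5341796875), 20.075395584106445) block ((563.9883422851562, 157.97805786132812), (80.063720703125, 80.07349395751953), 87.42425537109375)
```

View pics/wrist5.png

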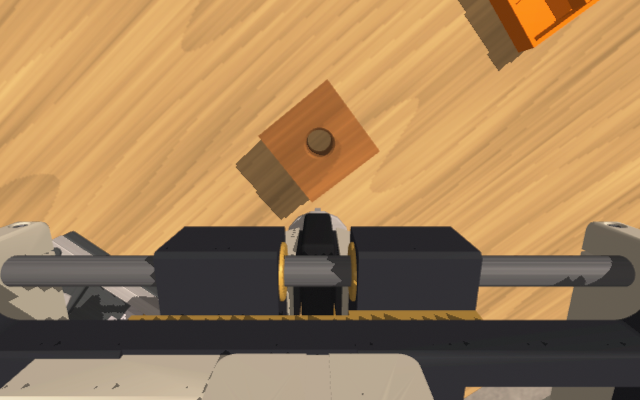

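View pics/t5.png

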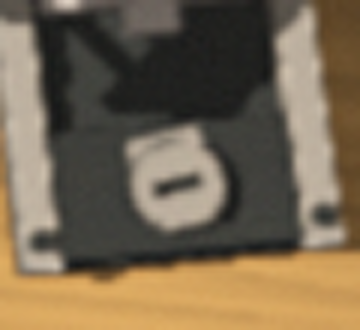

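The wrist view shows the empty hole at (319,141), which measures (563.8,158.2). The top crop shows the cam slot now crosswise at (178,187). Moving over the hole.

```bash

python3 -m handwheel '[[[0,0,0],[0.03,0.001,0],0],[[0,0,0],[0.0425,0.0013,0.02],0],[[0,0,0],[0.0425,0.0013,0.06],0],[[0,0,0],[0.0425,0.0013,0.083],0],[[0,0,0],[0.0425,0.0013,0.083],0],[[0,0,0],[0.0425,0.0013,0.083],0],[[0,0,0],[0.0425,0.0013,0.083],0]]'
python3 m.py | sed -n '1p;$p'; python3 -c "
from h import *
to(562,159.4,67.5,139.6)"
```

```text
time: 19.2
tool_pos: [563.8, 160.1, 119.7]
tcp_rot: [3.139, 0.002, 2.437]
contact_force: [-0.2, -0.3, -1.6]
grip_width: 14.0
finger_force: 30.0
collar (array([-2.09,  0.34]), 37, np.float64(0.62))
[563.77 160.12 119.65] [3.1392e+00 2.3000e-03 2.4367e+00] [-0.17 -0.3  -1.57] [ 0.083 -0.149 -0.005]
TURN [0.14 0.13 0.03] SHIFT [ 0.0009 -0.0019  0.0522] t 19.25
```

```bash

python3 -m handwheel '[[[0,0,0],[0,0,0],0],[[0,0,0],[0,0,0],0]]' >/dev/null; python3 -c "
from h import *
to(562,159.4,67.5,139.6)"
```

```text
TURN [0.06 0.06 0.06] SHIFT [ 0.     -0.0015  0.0512] t 19.45
```

```bash

python3 -m handwheel '[[[0,0,0],[0,-0.0014,0],0],[[0,0,0],[0,-0.0014,0.01],0],[[0,0,0],[0,-0.0014,0.02],0],[[0,0,0],[0,-0.0014,0.02],0]]'
python3 -m handwheel '[[[0,0,0],[0,0,0.01],0],[[0,0,0],[0,0,0.02],0],[[0,0,0],[0,0,0.026],0],[[0,0,0],[0,0,0.03],0],[[0,0,0],[0,0,0.03],0],[[0,0,0],[0,0,0.03],0]]'
```

```text
time: 19.85
tool_pos: [560.2, 159.2, 95.5]
tcp_rot: [-3.138, -0.003, 2.438]
contact_force: [-0.3, -0.5, -1.4]
grip_width: 13.5
finger_force: 30.0
time: 20.45
tool_pos: [561.7, 159.4, 67.9]
tcp_rot: [3.141, 0.0, 2.438]
contact_force: [0.8, 0.2, -0.5]
grip_width: 14.3
finger_force: 30.0
```

```bash

python3 -m handwheel '[[[0,0,0],[0,0,0.0005],0],[[0,0,0],[0,0,0.0005],0.3],[[0,0,0],[0,0,0.0005],0.6],[[0,0,0],[0,0,0.0005],0.6],[[0,0,0],[0,0,0.0005],0.6],[[0,0,0],[0,0,0.0005],0.6],[[0,0,0],[0,0,0.0005],0.6]]'
python3 -m handwheel '[[[0,0,0],[0,0,-0.01],0.6],[[0,0,0],[0,0,-0.03],0.6],[[0,0,0],[0,0,-0.07],0.6],[[0,0,0],[0,0,-0.11],0.6],[[0,0,0],[-0.04,0,-0.14],0.6],[[0,0,0],[-0.05,0,-0.15],0.6],[[0,0,0],[-0.05,0,-0.15],0.6],[[0,0,0],[-0.05,0,-0.15],0.6]]'
python3 - <<'E'
from h import *
c=cap('wrist','w6.png'); im=c['image'].max(2); W=cloud(c); z=W[:,:,2]; n=np.hypot(W[:,:,0]-563,W[:,:,1]-158)<40
m=n&(z>95)&(z<110)&(im<90); v,u=np.nonzero(m); P=np.array([ray(c,a,b,102)[:2] for a,b in zip(u,v)],np.float32); print(cv2.minAreaRect(P),np.nanmedian(z[m]))
k=n&(z>54)&(z<59); print('collar z',np.nanmedian(z[k]),k.sum())
E
```

```text
time: 21.15
tool_pos: [561.6, 159.4, 67.3]
tcp_rot: [-3.142, 0.0, 2.438]
contact_force: [0.1, -0.1, 1.1]
grip_width: 53.9
finger_force: 0.0
time: 21.95
tool_pos: [599.0, 127.2, 216.9]
tcp_rot: [-3.141, -0.001, 2.437]
contact_force: [-0.0, -0.2, -1.3]
grip_width: 55.2
finger_force: 0.0
((563.3353271484375, 158.50022888183594), (13.277239799499512, 35.468807220458984), 49.60772705078125) 102.16297532009716
collar z 56.22112019724517 537
```

View pics/w6.png

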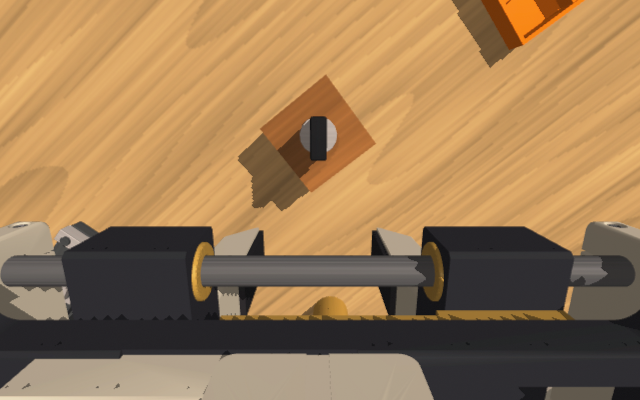

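The key hangs upright and seated in the stand at (318,137): centre (563.3,158.5), top at 102 mm, collar at 56 mm. The gripper is clear, so I'm handing in.

```bash
python3 -c "
from plant import close_job
print(close_job())"
```

```text
the job is handed in; nothing more can be done
None
```

I turned the lock clockwise until it met its stop (0.22 N m), put the key back upright in its stand, and handed the job in at about 22 s; no verdict came back, and the jaw travel itself could only be inferred from the torque.

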